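Spot a tile for two pipe holes on a cross-slide press

TASK

The splashback tile clamped on the little cross-slide press has two circles penned on it for pipe holes, each with a centre dot. Slide the table by its loop handle until the wide circle's dot is right under the punch point and press the punch cap fully down to chip the glaze, let it spring back up, then bring the small circle's dot right under the point and spot it in the same way. Press nowhere but on the dots, leave the table standing with the small circle's dot under the raised point, ready for drilling, and do not disturb the brush, spray bottle, plunger or clear box.

Things in the scene. Friction and masses are not known exactly. Their poses are not given: they have to be found in the camera images.
- press: Grey C-frame spotting press, fixed to the tray. Origin at z = 0 straight below the punch axis; its x axis runs along the lower slides, away from the loop handle; y along the upper slides, away from the column. Base plate 240 mm (x) by 370 mm (y, from -215 to +155 mm), 12 mm thick; rod end blocks 38 mm high at x = -118 to -102 mm and +102 to +118 mm.
- column_top (a point): Middle of the top of the press's fixed column, height 190 mm; column 55 x 45 mm, 168 mm from the punch axis on the -y side. An arm 36 mm wide, heights 146 to 182 mm, runs from it along +y to a round boss of 20 mm radius, heights 135 to 191 mm, about the punch axis.
- slide_x (a joint): Travel of the cross-slide's lower stage along the press's x axis, -0.042 to 0.042 m (stops); 0 is the middle. It has no spring: sliding friction of about 2.5 N (plus light damping) keeps it where it is left. Carries the upper stage.
- slide_y (a joint): Travel of the upper stage (the table with the tile and handle) along the press's y axis, -0.042 to 0.042 m (stops); same friction. Its plate is 170 x 170 mm, top at height 74 mm; the white tile on it is 150 x 150 x 8 mm, top at height 82 mm; two small toe clamps at the tile's -y edge rise to 93 mm.
- loop (a point): Centre of the opening of the level steel loop handle on the table's front (-x) side, height 70 mm; moves with the table. Opening 49 mm along x by 64 mm along y, open above and below: shut fingers let down into it can push the table any way. Edged by 10 mm round bar on three sides and on the +x side by the table's tongue, 84 mm wide, 8 mm thick, top at 74 mm.
- loop_bar (a point): Middle of the loop handle's front bar: 10 mm round bar along y, height 70 mm, 29.5 mm from the opening's centre on the -x side; can also be pinched. Moves with the table.
- wide_mark (a point): Dot at the centre of the wide penned circle (40 mm across) on the tile's top face, height 82 mm. Lies somewhere 20 to 40 mm from the tile's middle; moves with the table.
- small_mark (a point): Dot at the centre of the small penned circle (22 mm across) on the tile's top face, height 82 mm. Lies on the other side of the tile's middle, 44 to 76 mm from the wide circle's dot; moves with the table.
- point (a point): Point of the upright steel punch, on the press's vertical axis, 10 mm above the tile (height 92 mm) when the punch is up.
- cap_top (a point): Middle of the top of the black mushroom cap of the punch (42 mm across), height 222 mm when up; press it straight down.
- punch (a joint): How far the punch is pressed down, 0 (up, held by its spring) to 0.010 m (stop; the point touches the tile). The spring takes about 3 N to start and 6.5 N to press fully; it springs back up when let go. The punch does not drag the tile.
- brush: Grey nylon tile brush lying on the tray, 220 mm long, 58 mm wide, 51 mm high at most, origin under its middle, head towards its +x. Leave alone.
- spray_bottle: Capped green spray bottle, 72 mm across, 205 mm high, standing; origin under its middle. Leave alone.
- plunger: Black rubber plunger head, 132 mm across, with a short steel handle stub, 185 mm high overall, standing on its rim; origin under its middle. Leave alone.
- snap_box: Small clear plastic box with a shut hinged lid, wall plugs inside, 110 x 75 x 40 mm; origin under its middle. Leave alone.

How it is judged (in metres and radians):
On the way, in this order (a step that is already met when the one before it is completed fails the run):
1. the punch is pressed fully down with the wide circle's dot under its point (horizontal distance between wide_mark and point below 0.004 m and value of joint punch above 0.008 m), for 0.1 s.
2. the punch has sprung back up (value of joint punch below 0.002 m), for 0.1 s.
3. the punch is pressed fully down with the small circle's dot under its point (horizontal distance between small_mark and point below 0.004 m and value of joint punch above 0.008 m), for 0.1 s.
At the end, for the whole second after the job is handed in: The table stands still with the small circle's dot within 4 mm (level distance) of the punch point, and the punch is up again (pressed less than 2 mm) (horizontal distance between small_mark and point below 0.004 m and value of joint punch below 0.002 m and velocity of joint slide_x between -0.005 and 0.005 m/s and velocity of joint slide_y between -0.005 and 0.005 m/s); the robot touches nothing.
It fails at once if the punch is pressed more than 5 mm down while neither dot is within 6 mm of its point (a stray chip in the glaze) (value of joint punch above 0.005 m and horizontal distance between each of wide_mark, small_mark and point above 0.006 m).
It fails at once if brush, spray bottle, plunger or clear box moved more than 30 mm, or bottle or plunger tipped (distance of any of brush, spray_bottle, plunger, snap_box from where it was at the start of the episode above 0.03 m or angle between any of spray_bottle, plunger's own z axis and vertical above 0.4 rad).
It also fails if it takes over 72 s, if anything falls off the work surface, if the arm or the gripper's body presses on something with over 40 N, if the wrist force passes 120 N, or if a joint passes its speed limit or range.

ROBOT

A 6-joint arm with a two-finger parallel gripper is mounted at the origin on the work surface. World frame = base frame: x ahead of the robot, y to its left, z up, the work surface at z = 0. Lengths are in m, angles in degrees, forces in N, time in s.
With the tool pointing down it reaches from about 0.375 to 0.75 m from the base axis. Payload 9 kg.
Tool frame: the origin (TCP) lies where the fingers leave the gripper's body, on its centre line; the fingertips stand 73 mm ahead of it and the grasp point (between the pads) lies 54 mm ahead of it (robot.tip_reach is the distance from the TCP to the fingertips, in m); z points along the fingers, y is the line along which they close (so a half turn about z gives the same grasp; the last joint's range is limited). The gripper opens to 85 mm and grips with 20 to 120 N. Pads are 22 mm wide; open, the fingers measure 114 mm over their backs; the gripper's body (76 mm by 85 mm) begins 54 mm behind the grasp point. The pads swing forward as they close: fully open they stand 13 mm farther back than shut.
Start: joints at [-82.03, 5.964, 5.575, 89.605, 0, 77.527], TCP at [0.21, -0.562, 0.304] pointing down, gripper open.
Joint ranges: [-171.21, 171.21], [-48.23, 106.86], [-62.78, 66.21], [-105.2, 120.99], [-86.42, 89.51], [-180, 180]. Speed limits (degrees/s): [127.2, 127.2, 147.25, 180, 180, 180].

INTERFACE

Orientations are given as [roll, pitch, yaw] about the fixed x, y, z axes, in that order (R = Rz(yaw) Ry(pitch) Rx(roll)).
In Python, from plant import robot gives the robot as it stands. Calls block until the motion is done:
- robot.move_pose(position, orientation): joint-space move of the TCP to a pose.
- robot.line_to(position, vel=0.15, rotation=None, guard=None): straight line of the TCP; rotation=None keeps the orientation; vel is the mean speed in m/s. With guard (N) it stops when the force on the tool has changed by that much, and returns True; else False.
- robot.goto_joints(angles): joint-space move.
- robot.set_gripper(opening): finger opening in m; the grip force is fixed at half the most; returns when the fingers have stopped.
- robot.pause(seconds).
- robot.ik(position, orientation): joint angles nearest the present ones, or None.
- robot.observe(): the state.
- robot.grab_frame(name): name is "scene" or "top" or "wrist"; returns the picture (420x560x3 uint8, blue, green, red); there is no depth.
- robot.get_calibration(name): a dict with "vertical_fov" (degrees; the focal length in pixels is half the picture's height over the tangent of half this angle, whatever the lens; pixels are square), "cx", "cy" (the principal point, pixels), "rvec" (rotation vector, rad) and "tvec" (3), from world to camera coordinates, as OpenCV has them. Camera axes: x right, y down, z forward; pixel columns grow to the right and rows downward; lengths in m; the calibration is good to about 2 mm. A picture is of the moment at which its call begins: read the wrist's pose just before it. get_calibration takes no time and is no camera call; for the wrist camera it gives the pose at the moment of the call.
A pose or a line that the arm cannot do raises robot.IKError and nothing moves.
- robot.job_done(): hands the job in; it is judged then, once.
The state is a dict: "time": time; "q": joint angles; "qvel": joint speeds; "joint_torque": joint torques, N m; "tool_pos": TCP position; "tcp_rot": TCP orientation; "ft_force": force on the tool from outside, world axes, zero at the start; "torque": the same for the moment, N m; "gripper_width": finger opening in m; "gripper_force": force on a finger pad.
Only numpy, scipy, OpenCV 4.12 (cv2) and the standard library are available. Lean on these libraries where they do the work, as an engineer would, in place of code of your own. Each camera call takes 0.05 s, during which the arm holds its last target. There are 200 camera calls.

## Working session

There is one attempt and no reset: what is moved stays moved. The work goes in short steps, each a Python script; the robot and the scene stay as the last script left them, time stands still between calls to the robot, and variables do not carry over. Pictures are saved under pics/ and viewed, at most 10 in all, crops included, and the job is handed in when it is done.

```bash
mkdir -p pics; python3 - <<'E'
from plant import robot
import cv2
o=robot.observe();print(o['time'],o['tool_pos'],o['tcp_rot'],robot.tip_reach)
for n in("scene","top","wrist"):
    print(n,robot.get_calibration(n)); cv2.imwrite(f"pics/{n}0.png",robot.grab_frame(n))
E
ls
```

```text
0.0 [ 0.20954824 -0.56196988  0.3031283 ] [-1.79926975e+02 -1.61601180e-02  2.04417089e+01] 0.0726
scene {'vertical_fov': 52.426411385816635, 'cx': 275.1431131296747, 'cy': 211.02942694125218, 'rvec': array([ 1.8098808 ,  1.67815366, -0.73178879]), 'tvec': array([-0.00990607, -0.29286013,  1.8231059 ])}
top {'vertical_fov': 45.406794039333384, 'cx': 282.7773820665365, 'cy': 207.3967641187818, 'rvec': array([ 2.18176572, -2.17796662,  0.0425168 ]), 'tvec': array([0.01314615, 0.58585882, 1.54118281])}
wrist {'vertical_fov': 63.91761166109218, 'cx': 283.72573590043254, 'cy': 201.0445569298797, 'rvec': array([-2.39586147,  1.6614637 ,  0.22428138]), 'tvec': array([-0.5995019 , -0.03479433,  0.37812845])}
pics
```

View pics/scene0.png

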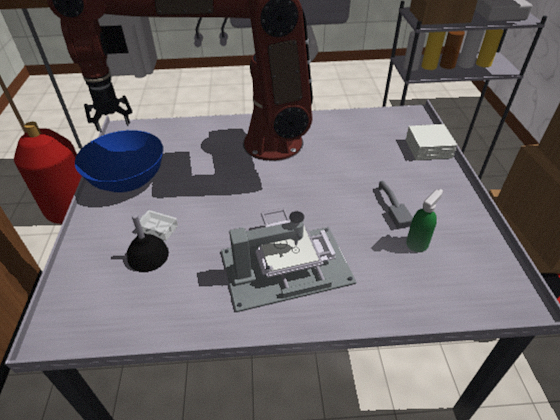

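View pics/top0.png

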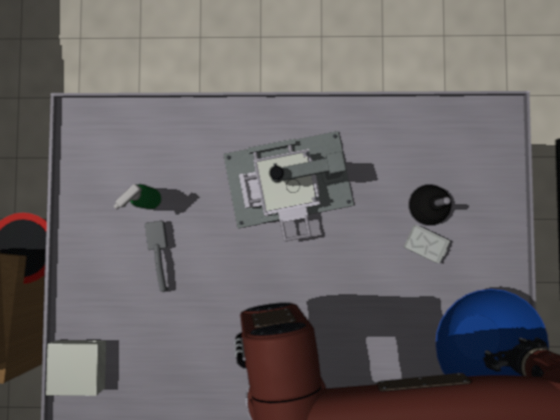

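The scene shows the press mid-table, with its loop handle towards the robot. In the top view the cap is near (277,173), the loop near (300,229) and the column near (338,163). The plunger and box are on the right, the bottle and brush on the left. I'll enlarge both views.

```bash
python3 - <<'E'
import cv2
t=cv2.imread('pics/top0.png')[122:248,215:375]
cv2.imwrite('pics/top_c.png',cv2.resize(t,None,fx=4.75,fy=4.75,interpolation=cv2.INTER_CUBIC))
t=cv2.imread('pics/scene0.png')[200:315,210:363]
cv2.imwrite('pics/scene_c.png',cv2.resize(t,None,fx=5,fy=5,interpolation=cv2.INTER_CUBIC))
E
```

```text
(no output)
```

View pics/top_c.png

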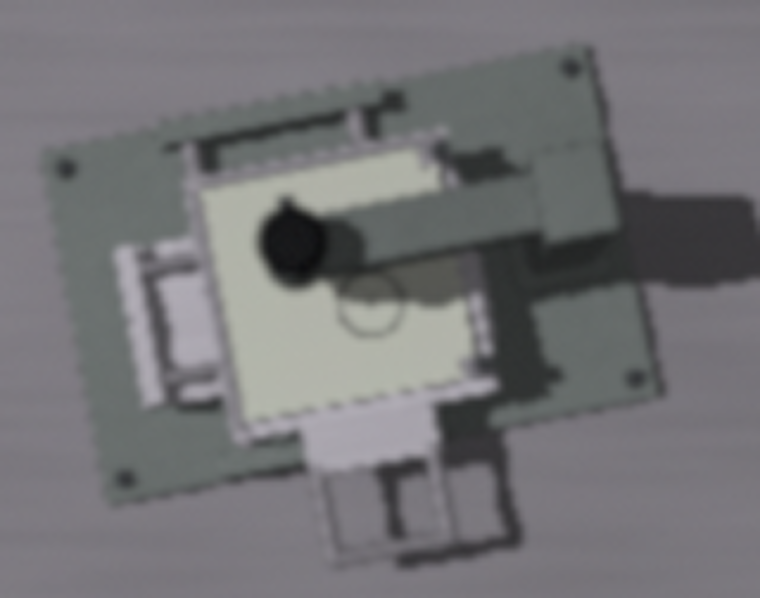

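View pics/scene_c.png

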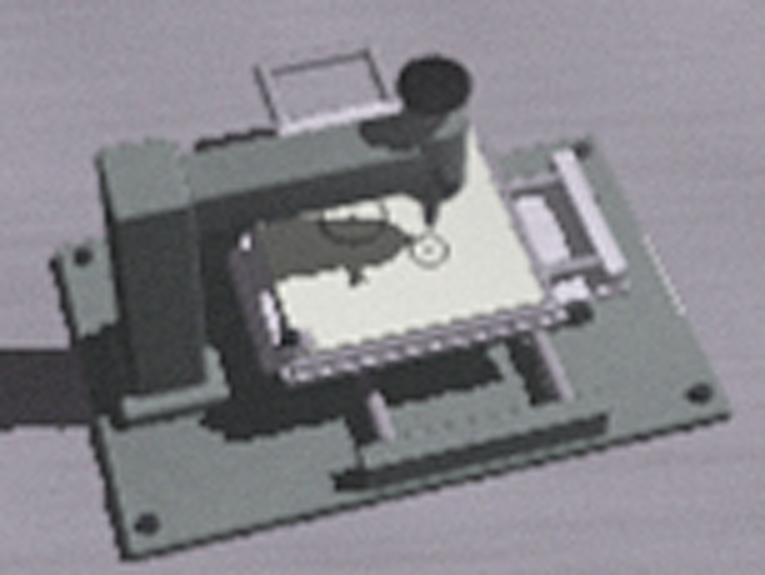

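```bash
cat > h.py <<'E'
import numpy as np, cv2
from scipy.optimize import least_squares
from plant import robot
def K(c):
    f=210/np.tan(np.radians(c['vertical_fov']/2)); return np.array([[f,0,c['cx']],[0,f,c['cy']],[0,0,1.]])
def proj(P,c): return cv2.projectPoints(np.array(P,float).reshape(-1,3),c['rvec'],c['tvec'],K(c),None)[0].reshape(-1,2)
def ray(uv,c):
    R=cv2.Rodrigues(c['rvec'])[0]; d=R.T@np.linalg.inv(K(c))@np.array([uv[0],uv[1],1.]); return -R.T@np.ravel(c['tvec']),d
def onz(uv,c,z):
    o,d=ray(uv,c); return o+d*(z-o[2])/d[2]
def tri(obs):
    A=np.zeros((3,3));b=np.zeros(3)
    for uv,c in obs:
        o,d=ray(uv,c);d/=np.linalg.norm(d);M=np.eye(3)-np.outer(d,d);A+=M;b+=M@o
    return np.linalg.solve(A,b)
def uncrop(p,s,off): return (np.array(p,float)+.5)/s-.5+np.array(off)
def rot(a): return np.array([[np.cos(a),-np.sin(a)],[np.sin(a),np.cos(a)]])
E
python3 - <<'E'
from h import *
T=robot.get_calibration('top');S=robot.get_calibration('scene')
t=lambda *p:uncrop(p,4.75,(215,122)); s=lambda *p:uncrop(p,5,(210,200))
pl=[(.12,.155),(.12,-.215),(-.12,-.215),(-.12,.155)]
tp=[t(42,152),t(592,45),t(662,395),t(110,503)]; sp=[s(725,412),s(125,557),s(55,258),s(595,140)]
for a,b in zip(tp,sp): print('corner top@z12',onz(a,T,.012).round(4),'tri',tri([(a,T),(b,S)]).round(4))
def fit(use):
    def f(v):
        P=[np.r_[v[:2]+rot(v[2])@np.array(q),.012] for q in pl]; r=[]
        if 't' in use: r.append(proj(P,T)-tp)
        if 's' in use: r.append(proj(P,S)-sp)
        return np.ravel(r)
    q=least_squares(f,[.6,0,.2]); return q
for u in('t','s','ts'):
    q=fit(u);print(u,q.x.round(4),np.degrees(q.x[2]).round(2),'res',np.abs(q.fun).max().round(2))
v=q.x
ap=np.r_[v[:2],.222]
print('cap pred top',proj(ap,T),'meas',t(298,243),'scene',proj(ap,S),'meas',s(433,82))
L=lambda P:(rot(v[2]).T@(P[:2]-v[:2])).round(4)
for n,p in dict(tile_pp=t(203,188),tile_pm=t(430,148),tile_mp=t(247,428),tile_mm=t(475,380),wide=t(371,304)).items(): print(n,L(onz(p,T,.082)))
print('tile mid',np.mean([L(onz(t(*p),T,.082)) for p in[(203,188),(430,148),(247,428),(475,380)]],0))
print('bar',L(onz(t(392,550),T,.07)),L(onz(s(313,62),S,.07)),'tri',tri([(t(392,550),T),(s(313,62),S)]))
print('small',L(onz(s(430,249),S,.082)),'wide',L(onz(s(353,222),S,.082)),'wide tri',tri([(t(371,304),T),(s(353,222),S)]))
print('column tri',tri([(t(575,195),T),(s(150,180),S)]),L(tri([(t(575,195),T),(s(150,180),S)])))
c=robot.get_calibration('wrist');o=robot.observe()
Rt=cv2.Rodrigues(c['rvec'])[0]; from scipy.spatial.transform import Rotation as Q
Rw=Q.from_euler('xyz',o['tcp_rot'],degrees=True).as_matrix()
print('cam in tcp',Rw.T@(-Rt.T@np.ravel(c['tvec'])-o['tool_pos']),'\n',Rw.T@Rt.T)
for n,uv in dict(bottle=(147,200),brush=(160,250),plunger=(430,204),box=(429,243)).items():print(n,onz(uv,T,.03))
E
```

```text
corner top@z12 [0.7556 0.2015 0.012 ] tri [0.7561 0.2001 0.0072]
corner top@z12 [ 0.8264 -0.1624  0.012 ] tri [ 0.8278 -0.1626  0.0059]
corner top@z12 [ 0.5946 -0.2071  0.012 ] tri [ 0.5953 -0.2083  0.0015]
corner top@z12 [0.5233 0.1545 0.012 ] tri [0.5235 0.1559 0.0052]
t [0.6692 0.026  0.194 ] 11.12 res 0.63
s [0.6745 0.0251 0.1958] 11.22 res 1.35
ts [0.6713 0.0256 0.1949] 11.17 res 2.14
cap pred top [[277.00019613 171.33679233]] meas [277.34210526 172.76315789] scene [[295.64020094 214.81501163]] meas [296.2 216. ]
tile_pp [0.0608 0.053 ]
tile_pm [ 0.0578 -0.0924]
tile_mp [-0.0936  0.0545]
tile_mm [-0.0915 -0.0916]
wide [-0.032  -0.0368]
tile mid [-0.016625 -0.019125]
bar [-0.1859 -0.0201] [-0.1815 -0.0233] tri [ 0.49281907 -0.03116407  0.06515564]
small [0.006  0.0003] wide [-0.0275 -0.0384] wide tri [ 0.64761595 -0.01693449  0.07731049]
column tri [ 0.70075476 -0.13498661  0.18327458] [-0.0023 -0.1632]
cam in tcp [ 0.06643728  0.00018191 -0.0697655 ] 
 [[ 1.12572640e-03 -9.64769625e-01 -2.63093717e-01]
 [ 9.99999241e-01  1.21771957e-03 -1.86600094e-04]
 [ 5.00400472e-04 -2.63093308e-01  9.64770263e-01]]
bottle [0.60764668 0.43543598 0.03      ]
brush [0.45311282 0.39217877 0.03      ]
plunger [ 0.59601589 -0.43726006  0.03      ]
box [ 0.47680272 -0.43240116  0.03      ]
```

The fit puts the punch axis at about (0.670, 0.0255), yaw 11.1°. The cap, column and tile all agree with it. The wide dot is at about (-0.030, -0.037) and the small dot at (0.006, 0.000) in the press frame. Next I'll take a close wrist look from the front.

```bash
cat >> h.py <<'E'
from scipy.spatial.transform import Rotation as Q
P0=np.array([.6703,.0255]); YAW=np.radians(11.15)
def W(p,z): return np.r_[P0+rot(YAW)@np.array(p,float),z]
def Lc(P): return rot(YAW).T@(np.array(P)[:2]-P0)
CT=np.array([.06644,0,-.06977])
def view_pose(cam,tilt):   # cam: press x,y,z ; tool tilted forward by tilt deg
    a=np.radians(tilt); Rp=np.eye(3); Rp[:2,:2]=rot(YAW)
    z=Rp@[np.sin(a),0,-np.cos(a)]; x=Rp@[-np.cos(a),0,-np.sin(a)]; R=np.c_[x,np.cross(z,x),z]
    return W(cam[:2],cam[2])-R@CT, Q.from_matrix(R).as_euler('xyz',degrees=True)
def snap(name):
    c=robot.get_calibration('wrist'); im=robot.grab_frame('wrist'); cv2.imwrite(f'pics/{name}.png',im); np.save(f'pics/{name}.npy',c,allow_pickle=True); return c,im
E
python3 - <<'E'
from h import *
robot.set_gripper(0.0)
for n,cam in (('a',(-.226,0,.31)),('b',(-.226,.07,.31))):
    p=view_pose(cam,30); print(p, robot.ik(*p)); robot.move_pose(*p); robot.pause(.3); c,im=snap('w'+n)
    print(robot.observe()['time'],proj([W((0,0),.092),W((-.03,-.037),.082),W((.006,0),.082),W((-.184,-.02),.07)],c).round(1))
    if n=='a': cv2.imwrite('pics/wa_r.png',cv2.resize(cv2.rotate(im,cv2.ROTATE_180),(800,600),interpolation=cv2.INTER_CUBIC))
E
```

```text
(array([ 5.39245076e-01, -3.30743417e-04,  2.82797408e-01]), array([ 180.  ,   30.  , -168.85])) [-20.72391699 -37.4913153  -37.71338547  63.65954601  15.30907963
 -28.30275295]
3.65 [[283.9 205.9]
 [242.4 174.5]
 [283.9 202.8]
 [250.3 -37. ]]
(array([0.5257086 , 0.06834796, 0.28279741]), array([ 180.  ,   30.  , -168.85])) [-11.82458764 -40.84383785 -39.98363081  62.8671624   11.25415284
 -20.16084917]
4.3833 [[209.6 206. ]
 [164.5 174.6]
 [212.1 202.9]
 [132.7 -36.9]]
```

View pics/wa_r.png

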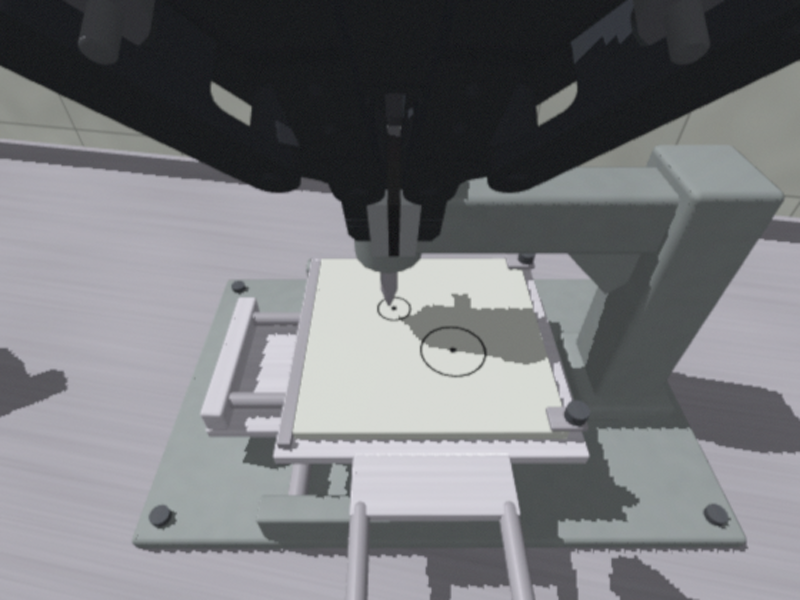

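The rotated wrist view shows the punch point at about (388,305), the small dot at (394,309) and the wide dot at (452,350). The loop's side bars run off the bottom edge. I'll enlarge both views for sub-pixel readings.

```bash
python3 - <<'E'
import cv2,numpy as np
A=[]
for n,(x,y) in (('a',(215,160)),('b',(140,160))):
    im=cv2.imread(f'pics/w{n}.png')[y:y+70,x:x+100]
    A.append(cv2.resize(im,None,fx=4,fy=4,interpolation=cv2.INTER_CUBIC))
cv2.imwrite('pics/ab.png',np.hstack([A[0],A[1]]))
E
```

```text
(no output)
```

View pics/ab.png

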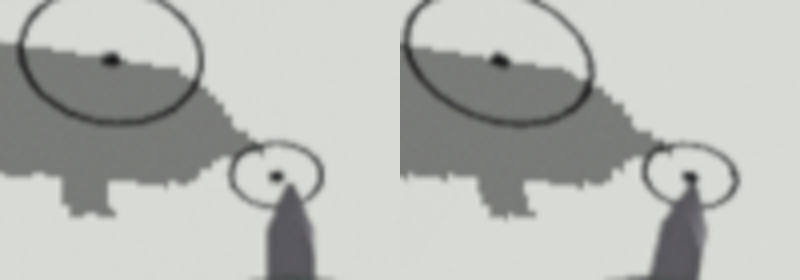

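```bash
python3 - <<'E'
from h import *
ca=np.load('pics/wa.npy',allow_pickle=True).item();cb=np.load('pics/wb.npy',allow_pickle=True).item()
a=lambda *p:uncrop(p,4,(215,160)); b=lambda *p:uncrop(p,4,(140,160))
d={}
for n,pa,pb,z in(('wide',(111,60),(100,60),.082),('small',(276,176),(290,177),.082),('tip',(290,183),(292,184),.092)):
    X=tri([(a(*pa),ca),(b(*pb),cb)]);print(n,X.round(4),'local a/b/tri',Lc(onz(a(*pa),ca,z)).round(4),Lc(onz(b(*pb),cb,z)).round(4),Lc(X).round(4))
# tile corners & tongue edges in view a (rotated 800x600 readings)
r=lambda x,y:np.array([559,419])-uncrop((x,y),800/560,(0,0))
for n,p,z in(('tile-x+y',(296,433),.082),('tile-x-y',(556,433),.082),('tile+x+y',(318,259),.082),('barL',(348,600),.07),('barLr',(367,600),.07),('barR',(518,600),.07),('barRr',(537,600),.07),('tongueL',(352,515),.074),('tongueR',(519,515),.074)):
    print(n,Lc(onz(r(*p),ca,z)).round(4))
E
```

```text
wide [ 0.6485 -0.0166  0.0816] local a/b/tri [-0.0298 -0.037 ] [-0.03   -0.0369] [-0.0296 -0.0371]
small [0.6776 0.0267 0.0819] local a/b/tri [ 0.0072 -0.0002] [ 0.0073 -0.0002] [ 0.0074 -0.0002]
tip [0.6689 0.0283 0.0922] local a/b/tri [-0.0007  0.003 ] [-0.0006  0.0029] [-0.0008  0.003 ]
tile-x+y [-0.0889  0.0521]
tile-x-y [-0.0889 -0.0874]
tile+x+y [0.0601 0.057 ]
barL [-0.1651  0.0198]
barLr [-0.1651  0.0115]
barR [-0.1651 -0.0552]
barRr [-0.1651 -0.0636]
tongueL [-0.1294  0.02  ]
tongueR [-0.1294 -0.0615]
```

Triangulated heights match the text (dots 0.082, point 0.092). The table has to move (+0.029, +0.040) for the wide dot. I'll pinch the front bar and slide it.

```bash
cat >> h.py <<'E'
BAR0=np.array([-.1835,-.0218]); TIP=np.array([-.0007,.003])
def drag(bar,d,zg=.122):
    o=[180,0,np.degrees(YAW)+90]; bar=np.array(bar); d=np.array(d)
    robot.set_gripper(.040)
    robot.move_pose(W(bar,.21),o)
    hit=robot.line_to(W(bar,zg),vel=.1,guard=12)
    robot.set_gripper(0.0); s=robot.observe(); print('hit',hit,'grip',s['gripper_width'],s['gripper_force'])
    if hit or s['gripper_width']<.006: return False
    robot.line_to(W(bar+d,zg),vel=.03); robot.pause(.3); print('ft',robot.observe()['ft_force'])
    robot.set_gripper(.040); robot.line_to(W(bar+d,.21),vel=.15); return True
def look(name,crop=True):
    robot.set_gripper(0.); p=view_pose((-.226,0,.31),30); robot.move_pose(*p); robot.pause(.3); c,im=snap(name)
    t=proj([W(TIP,.092)],c)[0]; x,y=int(t[0])-50,int(t[1])-40
    cv2.imwrite(f'pics/{name}_c.png',cv2.resize(im[y:y+75,x:x+100],(800,600),interpolation=cv2.INTER_CUBIC)); print('off',x,y,robot.observe()['time'])
E
python3 - <<'E'
from h import *
if drag(BAR0,(.029,.040)): look('w1')
E
```

```text
hit False grip 0.007829120268684825 58.51414382457733
ft [-1.14750937 -2.01021629  5.35919956]
off 236 165 13.0583
```

View pics/w1_c.png

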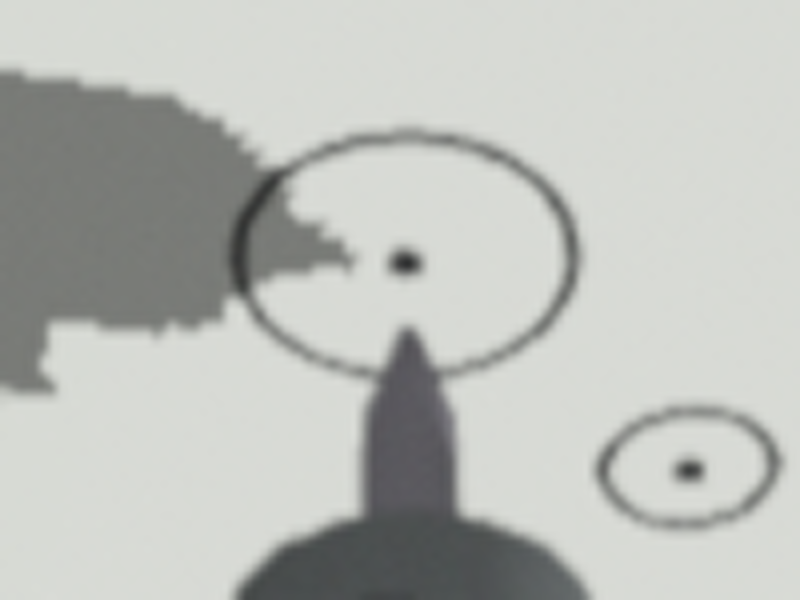

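The wide dot is at (405,262) and the point at (408,328), with a 10 mm height gap between them. Checking the offset numerically before pressing.

```bash
cat >> h.py <<'E'
def err(name,off,dot,tip):
    c=np.load(f'pics/{name}.npy',allow_pickle=True).item()
    return Lc(onz(uncrop(tip,8,off),c,.092))-Lc(onz(uncrop(dot,8,off),c,.082))
def press():
    robot.set_gripper(0.); o=[180,0,np.degrees(YAW)+90]; r=robot.tip_reach
    robot.move_pose(W(TIP,.25+r),o)
    f0=robot.observe()['ft_force'][2]
    h=robot.line_to(W(TIP,.208+r),vel=.03,guard=14); robot.pause(.4); s=robot.observe()
    print('press',h,'tipz',s['tool_pos'][2]-r,'dF',s['ft_force'][2]-f0)
    robot.line_to(W(TIP,.25+r),vel=.08); robot.pause(.2); print(robot.observe()['time'])
E
python3 - <<'E'
from h import *
e=err('w1',(236,165),(405,262),(408,328)); print('need move',e)
if np.hypot(*e)<.002: 
    p=view_pose((-.226,0,.36),30); robot.line_to(p[0],vel=.15); press()
E
```

```text
need move [0.00093092 0.00029569]
press True tipz 0.21210312715533158 dF 5.386342844842399
17.6833
```

The settled force of 5.4 N doesn't prove the stop was reached, since the guard may have tripped on the impact. Pressing the same dot again is harmless, so I'll do it in small steps until the settled force clearly exceeds the spring's.

```bash
cat >> h.py <<'E'
def press2():
    robot.set_gripper(0.); o=[180,0,np.degrees(YAW)+90]; r=robot.tip_reach
    robot.move_pose(W(TIP,.228+r),o); robot.pause(.2)
    f0=robot.observe()['ft_force'][2]; z=.216
    robot.line_to(W(TIP,z+r),vel=.03)
    while z>.204:
        z-=.001; robot.line_to(W(TIP,z+r),vel=.02); robot.pause(.1); s=robot.observe(); f=s['ft_force'][2]-f0
        print(round(z,4),round(s['tool_pos'][2]-r,4),round(f,2))
        if f>10: break
    robot.pause(.25)
    robot.line_to(W(TIP,.25+r),vel=.08); robot.pause(.2); print(robot.observe()['time'])
E
python3 - <<'E'
from h import *
press2()
E
```

```text
0.215 0.2152 3.73
0.214 0.2141 2.52
0.213 0.2131 3.79
0.212 0.2121 4.17
0.211 0.2121 8.24
0.21 0.212 13.02
22.1
```

The stop is clear at tip height 0.212, with force climbing to 13 N, so the punch went fully down. Next the small dot.

```bash
python3 - <<'E'
from h import *
d=err('w1',(236,165),(689,470),(408,328)); print('need',d)
if drag(BAR0+[.029,.040],d): look('w2')
E
```

```text
need [-0.03664524 -0.03648896]
hit False grip 0.008130250050240269 58.54503035545349
ft [2.34924954 2.27196036 6.74845104]
off 236 165 30.35
```

View pics/w2_c.png

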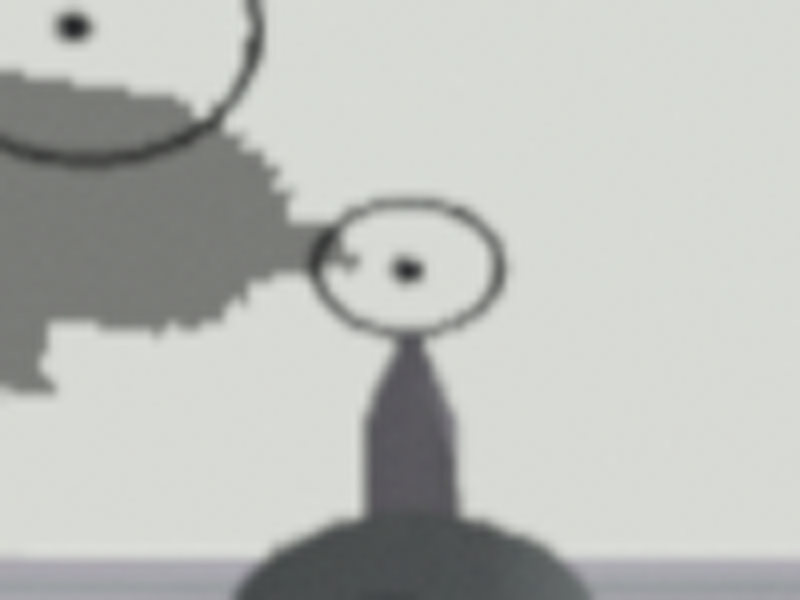

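The small dot is at (407,270) and the point at (408,328), so the residual is well under 2 mm. Pressing, then backing off, checking and handing in.

```bash
python3 - <<'E'
from h import *
e=err('w2',(236,165),(407,270),(408,328)); print('residual',e)
if np.hypot(*e)<.002:
    p=view_pose((-.226,0,.36),30); robot.line_to(p[0],vel=.15); press2(); look('w3')
    x=cv2.imread('pics/w2_c.png').astype(int)-cv2.imread('pics/w3_c.png'); print('diff',abs(x).mean(),abs(x).max())
E
```

```text
residual [-4.07900946e-04  4.89480886e-05]
0.215 0.2152 4.14
0.214 0.2141 4.49
0.213 0.2131 4.74
0.212 0.2122 5.35
0.211 0.2121 10.71
36.1583
off 236 165 38.2417
diff 2.0281625 80
```

View pics/w3_c.png

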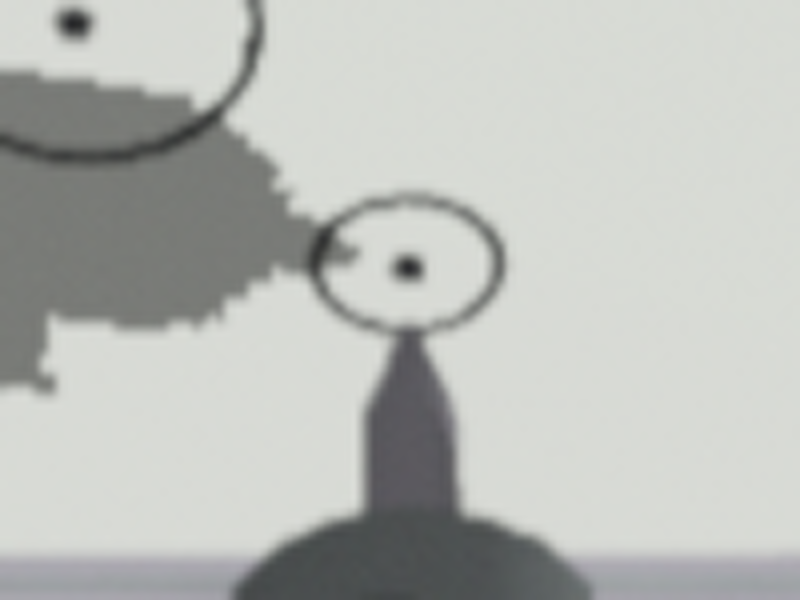

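The punch is up and the small dot (407,267) is still under the point (408,326). The whole picture has only shifted by a sub-pixel amount.

```bash
python3 -c "
from plant import robot
print(robot.job_done())"
```

```text
the job is handed in; nothing more can be done
None
```

The job is handed in, with no verdict returned: both dots were pressed fully down, and the table stands with the small dot about 0.5 mm from directly under the raised point.

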